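# Feel the gap of the bench cheese press with a taper gauge

## Robot

A 7-joint arm with a two-finger parallel gripper is mounted at the origin on the work surface. World frame = base frame: x ahead of the robot, y to its left, z up, the work surface at z = 0. Lengths are in m, angles in degrees, forces in N, time in s.
With the tool pointing down it reaches from about 0.425 to 0.875 m from the base axis. Payload 4.7 kg.
Tool frame: the origin (TCP) lies at the very end of the fingers, on their centre line; the grasp point (between the pads) lies 19 mm behind it (env.grip_point_offset is the distance from the TCP to the grasp point, in m); z points along the fingers, y is the line along which they close (so a half turn about z gives the same grasp; the last joint's range is limited). The gripper opens to 87 mm and grips with 3 to 60 N. Pads are 19 mm wide; open, the fingers measure 117 mm over their backs; the gripper's body (75 mm by 190 mm) begins 51 mm behind the grasp point.
Start: joints at [68.875, 18.392, -4.016, 83.108, 1.295, 78.541, -3.26], TCP at [0.243, -0.603, 0.223] pointing down, gripper open.
Joint ranges: [-163.93, 163.93], [-17.29, 119.83], [-79.2, 71.16], [3.27, 140.29], [-89.18, 269.18], [5.43, 117.66], [-154.24, 154.24]. Speed limits (degrees/s): [147.25, 147.25, 180, 180, 180, 180, 180].

## Interface

Orientations are given as [roll, pitch, yaw] about the fixed x, y, z axes, in that order (R = Rz(yaw) Ry(pitch) Rx(roll)).
In Python, from cell import env gives the robot as it stands.
- The arm moves only by the tool jog_arm, never from a script. Its argument "motion" is a list of rows, each an object of numbers: "x", "y", "z": the shift along the tool's x, y, z in cm; "ax", "ay", "az": the turn, a rotation vector about the tool's x, y, z in degrees. In form: [{"x": .., "y": .., "z": .., "ax": .., "ay": .., "az": ..}, ...]. A call has exactly 5 rows; each row shifts and turns the commanded pose from where the row before left it, along the tool's axes as they then stand; what a row does not reach is not made up. A row lasts 1/10 s, in which the tool goes at most 50 mm and 8.59 degrees, less where a joint would pass 70% of its speed; a pose out of reach is approached as far as the arm can. A call is refused whole if a number of a shift passes 5 or a number of a turn 8.59, either way. A call with a gripper value outside its range is refused whole. "claw" is the gripper command: -1 is shut, 1 is fully open, values between are in proportion, set as the call begins (left out, the last holds). The fingers move at their own pace and stop on an object; "squeeze" is the grip in N (left out, the last holds). Time passes only in rows, so rows that do not move let the fingers close, or fill a call up. It gives the time, the measured TCP pose, the force, the opening and the grip force at its end, in the units of the state.
- env.get_obs(): the state, without advancing time (a new reading comes with each control period).
- env.read_camera(name): name is "side" or "top"; returns the picture (480x640x3 uint8, red, green, blue); there is no depth.
- env.camera_params(name): a dict with "fx", "fy", "cx", "cy" (pixels), "k1" (the pictures are not rectified: a ray, as slopes to the right and down, at radius r is drawn at 1 + k1 r^2 times it, then the intrinsics apply), "extrinsics" (4x4, takes a point from world to camera coordinates). Camera axes: x right, y up, looking along -z (the intrinsics and any distortion apply to the point x, -y, -z); pixel columns grow to the right and rows downward; lengths in m; the calibration is good to about 2 mm. A picture is of the moment at which its call begins. camera_params takes no time and is no camera call.
- env.sign_off(): hands the job in; it is judged then, once.
The state is a dict: "time_s": time; "qpos": joint angles; "joint_velocities": joint speeds; "effort": joint torques, N m; "tool_pos": TCP position; "tool_rot": TCP orientation; "force": force on the tool from outside, world axes, zero at the start; "wrist_torque": the same for the moment, N m; "grip_width": finger opening in m; "grasp_force": force on a finger pad.
Only numpy, scipy, OpenCV 4.12 (cv2) and the standard library are available. Lean on these libraries where they do the work, as an engineer would, in place of code of your own. Each camera call takes 0.05 s, during which the arm holds its last target. There are 200 camera calls.

## Task

Check the gap under the bench press's white pressing plate: pick up the brass taper gauge by its orange grip, lay its blade flat on the bare lip of the press base in line with the yellow centre line, and slide it gently, nose first, straight in between base and plate until both pinch it and it drags snugly - stop there, before it jacks the sprung plate up by more than a hair (a millimetre or two). Finish still gripping the gauge, keeping it still at that depth; leave the cheese, the mould and the jar alone.

Things in the scene. Friction and masses are not known exactly. Their poses are not given: they have to be found in the camera images.
- press: Bench press, fixed: dark steel base plate 220 x 200 x 30 mm high on the bench, two columns, blue crossbeam 202 to 232 mm up. Origin on the bench under the centre of the white plate; x points from the open front into the press. Base spans x -130 to 90, y -100 to 100 mm; its front 60 mm (x -130 to -70) is a bare lip with a yellow line along y = 0. Columns 16 mm thick at x 20, y -87 and 87 mm.
- press_mouth (a point): Point on the top face of the press base (30 mm above the bench), on the yellow centre line, right below the front lower edge of the white pressing plate. Axes as the press: x points into the gap.
- press_head: Press spindle with a black 90 mm hand wheel on top (up to 275 mm high), fixed at a height that varies; it carries the white pressing plate. Origin straight above that of the press, same axes. Gap under the resting plate = 4.5 mm + height of this origin above the bench (0 to 2.5 mm), so 4.5 to 7 mm: best found by feel.
- press_plate (a joint): Lift (m) of the white pressing plate above its rest, 0 to 0.02. The plate is 140 x 140 x 12 mm with a square front lower edge, held down by a spring: its weight and spring need about 9 N to start lifting, then 1.2 N more per mm. Pushing the gauge level with about 7 N, while it rests only lightly on the lip, means that it is pinched.
- gauge: Taper gauge, loose, about 0.18 kg: brass blade 25 mm wide, upright orange grip near its tail. Origin on its underside below the grip; x points to the nose. Blade spans x -20 to 150 mm: 1.5 mm thick at the nose, thickening 1 mm per 10 mm to 9.5 mm at x = 70, then even. Underside flat, slope on top. It meets the plate with the nose 30 to 55 mm inside the plate's edge; further in, drag rises.
- gauge_grip (a point): Grasp point of the gauge: in the middle of the orange grip, 40 mm above the underside of the blade. The grip is 32 mm long (gauge x), 16 mm wide (gauge y) and stands from 9.5 to 59.5 mm above the underside; grasp it across its 16 mm.
- gauge_nose (a point): Underside of the blade's nose, in the middle of its width; axes as the gauge.
- cheese_mid (a point): Centre of a loose white cheese with a red round label, 76 mm across and 34 mm high (bystander).
- mould_mid (a point): Centre of a loose white plastic cheese mould (cup), 80 mm across and 80 mm high (bystander).
- jar_mid (a point): Centre of a loose amber jar, 60 mm across and 90 mm high (bystander).
Not all that is in view belongs to the job. Of the things shaped like the gauge, the brass one is meant.

How it is judged:
By the outcome, as a careful person would: the job done as asked, in the order asked, and still so for the second after the job is handed in, while the arm keeps its last pose, push and grip.
It also fails if it takes over 48 s, if anything falls off the work surface, if the arm or the gripper's body presses on something with over 40 N, if the wrist force passes 120 N, or if a joint passes its speed limit or range.

## Working session

There is one attempt and no reset: what is moved stays moved. The work goes in short steps, Python scripts to look and compute and a tool call to move; the robot and the scene stay as the last step left them, time stands still between calls to the robot, and variables do not carry over. Pictures are saved under pics/ and viewed, at most 10 in all, crops included, and the job is handed in when it is done.

Besides the shell and the picture viewer there is one more tool, called after ">>>" by a JSON object that holds its "api" and its "payload". jog_arm: Moves the arm, as the interface text tells. Its arguments: {"type":"object","properties":{"motion":{"type":"array"},"claw":{"type":"number"},"squeeze":{"type":"number"}},"required":["motion"]}

```bash
ls; mkdir -p pics; python3 - <<'E'
from cell import env
import cv2,json
for n in("side","top"):
    cv2.imwrite(f"pics/{n}0.png",env.read_camera(n)[:,:,::-1])
    p=env.camera_params(n);print(n,p)
print(env.get_obs(),env.grip_point_offset)
E
```

```text
pics
side {'fx': 458.36087992278965, 'fy': 458.36087992278965, 'cx': 319.3112510335493, 'cy': 240.06440951583093, 'k1': -0.025618500659692643, 'extrinsics': array([[-0.99604189, -0.08799121, -0.012574  ,  0.50869409],
       [ 0.03724773, -0.54164209,  0.83978358, -0.10419964],
       [-0.08070418,  0.83599127,  0.54277568, -0.97705213],
       [ 0.        ,  0.        ,  0.        ,  1.        ]])}
top {'fx': 567.7746054764738, 'fy': 567.7746054764738, 'cx': 325.43559590389754, 'cy': 229.18987852082387, 'k1': -0.16924590404770484, 'extrinsics': array([[ 1.66055110e-02, -9.99860505e-01,  1.79658577e-03,
        -3.47741607e-02],
       [ 9.85967746e-01,  1.66732391e-02,  1.66101193e-01,
        -4.80685728e-01],
       [-1.66107977e-01, -9.86819562e-04,  9.86107076e-01,
        -1.30236823e+00],
       [ 0.00000000e+00,  0.00000000e+00,  0.00000000e+00,
         1.00000000e+00]])}
{'time_s': 0.1, 'qpos': array([68.87637279, 18.43546293, -4.01566522, 83.16935032,  1.29507362,
       78.53925151, -3.26032723]), 'joint_velocities': array([-0.05342928, -0.07016131, -0.01310109, -0.08017118, -0.03807807,
        0.03842751, -0.08660811]), 'effort': array([-3.05929370e-04, -4.92570877e+01, -4.05691685e-01, -3.13398385e+01,
       -6.41636783e-02,  3.95592581e-02,  4.98566487e-05]), 'tool_pos': array([ 0.24254301, -0.60251691,  0.22155091]), 'tool_rot': array([-1.79901172e+02,  5.46656728e-03,  2.19330727e+01]), 'force': array([-0.07870528,  0.41499804, -0.88814115]), 'wrist_torque': array([ 5.82516904e-03, -3.40162330e-05, -2.50055302e-02]), 'grasp_force': 0.0, 'grip_width': 0.08709659793248734} 0.0187
```

View pics/side0.png

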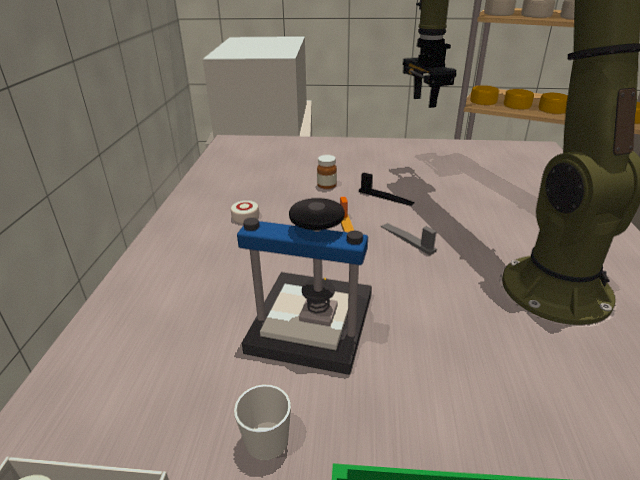

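View pics/top0.png

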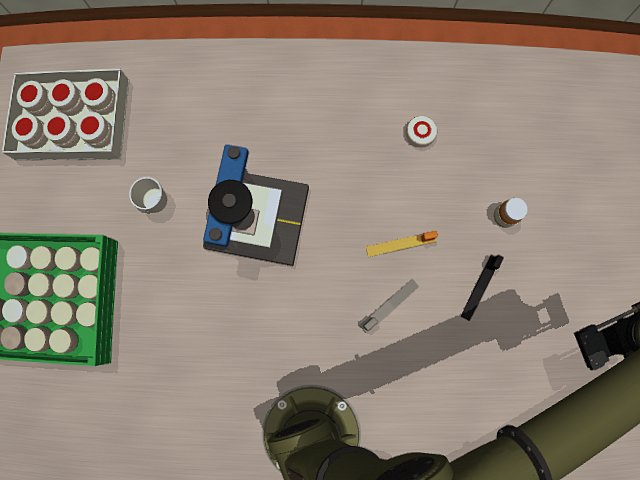

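The side view shows the press at (310,310) with the brass gauge partly hidden behind it. In the top view, the brass gauge has its nose at (367,250) and its orange grip at (430,237). The yellow line runs from (300,223) to (277,219), so the press opens to the right (world -y).

```bash
cat > h.py <<'E'
import numpy as np,cv2
from cell import env
def ray(n,u,v):
    p=env.camera_params(n);E=p["extrinsics"]
    K=np.array([[p["fx"],0,p["cx"]],[0,p["fy"],p["cy"]],[0,0,1]])
    s=cv2.undistortPoints(np.array([[[u,v]]],float),K,np.array([p["k1"],0,0,0,0]))[0,0]
    R=E[:3,:3];return -R.T@E[:3,3],R.T@np.array([s[0],-s[1],-1])
def onz(n,u,v,z):
    o,d=ray(n,u,v);return o+d*(z-o[2])/d[2]
def mask(im,lo,hi,box):
    h=cv2.cvtColor(im,cv2.COLOR_RGB2HSV);m=cv2.inRange(h,lo,hi);k=np.zeros_like(m)
    x0,y0,x1,y1=box;k[y0:y1,x0:x1]=m[y0:y1,x0:x1];return k
def comp(m):
    c=max(cv2.findContours(m,cv2.RETR_EXTERNAL,cv2.CHAIN_APPROX_NONE)[0],key=cv2.contourArea)
    return c[:,0,:]
E
python3 - <<'E'
from h import *
im=cv2.cvtColor(cv2.imread("pics/top0.png"),cv2.COLOR_BGR2RGB)
for name,lo,hi,box,z in[("blade",(19,100,80),(30,255,255),(355,220,445,265),.005),("grip",(5,150,80),(15,255,255),(405,220,450,265),.0595),("line",(20,120,80),(32,255,255),(265,205,312,235),.03)]:
    m=mask(im,lo,hi,box);c=comp(m);P=np.array([onz("top",*q,z)[:2] for q in c])
    r=cv2.minAreaRect((P*1000).astype(np.float32))
    print(name,len(c),c.min(0),c.max(0),r);print(np.round(cv2.boxPoints(r)))
# base dark and plate
m=mask(im,(0,0,20),(180,255,75),(240,165,315,270));c=comp(m)
P=np.array([onz("top",*q,.03)[:2]*1000 for q in c]).astype(np.float32)
print("base",[np.round(onz("top",*q,.03)*1000) for q in cv2.approxPolyDP(c.reshape(-1,1,2),4,True)[:,0]], cv2.approxPolyDP(c.reshape(-1,1,2),4,True)[:,0].tolist())
a=cv2.resize(im[130:280,190:450],None,fx=3,fy=3,interpolation=cv2.INTER_CUBIC)
cv2.imwrite("pics/c.png",a[:,:,::-1])
E
```

```text
blade 151 [366 235] [435 256] ((454.6704406738281, -209.2842254638672), (25.85918426513672, 170.7957305908203), 13.557682991027832)
[[ 422. -129.]
 [ 462. -295.]
 [ 487. -289.]
 [ 447. -123.]]
grip 58 [421 231] [437 241] ((465.96466064453125, -268.4218444824219), (18.89435386657715, 39.85289001464844), 13.245011329650879)
[[ 452. -251.]
 [ 461. -290.]
 [ 480. -286.]
 [ 471. -247.]]
line 48 [277 219] [300 224] ((500.14654541015625, 61.891334533691406), (56.47667694091797, 5.357054710388184), 80.2041244506836)
[[493.  35.]
 [498.  34.]
 [508.  89.]
 [502.  90.]]
base [array([639., 175.,  30.]), array([480., 178.,  30.]), array([512., 145.,  30.]), array([598., 173.,  30.]), array([572.,  80.,  30.]), array([438., 104.,  30.]), array([449., 176.,  30.]), array([417., 175.,  30.]), array([396.,  51.,  30.]), array([588.,  17.,  30.]), array([616., 164.,  30.])] [[244, 165], [240, 229], [254, 216], [244, 181], [282, 192], [270, 247], [240, 242], [240, 255], [292, 265], [308, 186], [248, 174]]
```

View pics/c.png

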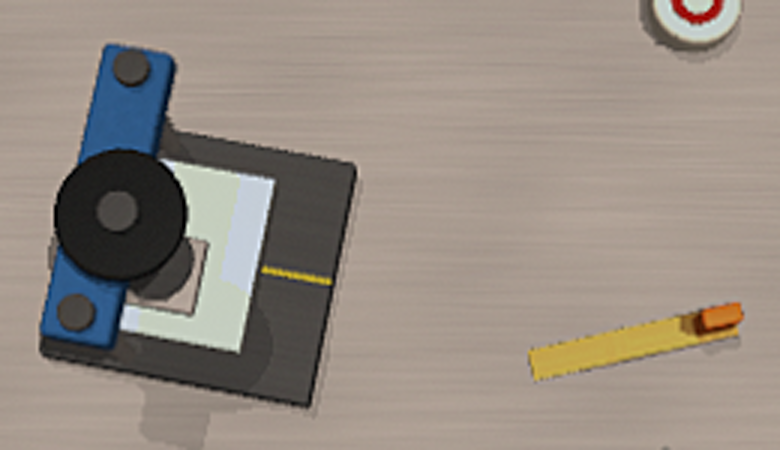

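Seen close up: the press's yellow line, the plate's front edge, and the gauge lying nose-left. I'll plan the approach from these.

```bash
cat >> h.py <<'E'
from scipy.spatial.transform import Rotation as Ro
def plan(pos,yaw,n,rpy=None):
    "rows in tool axes for a straight move to pos (m), tool down at yaw, in n equal steps"
    o=env.get_obs();p=np.array(o["tool_pos"]);R=Ro.from_euler("xyz",o["tool_rot"],degrees=True)
    T=Ro.from_euler("xyz",[180,0,yaw],degrees=True);w=(R.inv()*T).as_rotvec(degrees=True)/n
    d=(np.array(pos)-p)*100/n
    for i in range(n):
        s=R.inv().apply(d);R=R*Ro.from_rotvec(w,degrees=True)
        print(dict(zip("x y z ax ay az".split(),np.round(np.r_[s,w],2).tolist())))
E
python3 -c "
from h import *
plan([.469,-.272,.15],103.5,10)"
```

```text
{'x': 3.34, 'y': -2.22, 'z': 0.72, 'ax': -0.01, 'ay': -0.01, 'az': -8.16}
{'x': 3.62, 'y': -1.72, 'z': 0.72, 'ax': -0.01, 'ay': -0.01, 'az': -8.16}
{'x': 3.82, 'y': -1.19, 'z': 0.72, 'ax': -0.01, 'ay': -0.01, 'az': -8.16}
{'x': 3.96, 'y': -0.64, 'z': 0.72, 'ax': -0.01, 'ay': -0.01, 'az': -8.16}
{'x': 4.01, 'y': -0.07, 'z': 0.72, 'ax': -0.01, 'ay': -0.01, 'az': -8.16}
{'x': 3.98, 'y': 0.5, 'z': 0.72, 'ax': -0.01, 'ay': -0.01, 'az': -8.16}
{'x': 3.86, 'y': 1.06, 'z': 0.72, 'ax': -0.01, 'ay': -0.01, 'az': -8.16}
{'x': 3.68, 'y': 1.59, 'z': 0.72, 'ax': -0.01, 'ay': -0.01, 'az': -8.16}
{'x': 3.41, 'y': 2.1, 'z': 0.72, 'ax': -0.01, 'ay': -0.01, 'az': -8.16}
{'x': 3.08, 'y': 2.56, 'z': 0.72, 'ax': -0.01, 'ay': -0.01, 'az': -8.16}
```

>>> {"api": "jog_arm", "payload": {"motion": [{"x": 3.3,"y": -2.2,"z": 0.7,"az": -8.2},{"x": 3.6,"y": -1.7,"z": 0.7,"az": -8.2},{"x": 3.8,"y": -1.2,"z": 0.7,"az": -8.2},{"x": 4.0,"y": -0.6,"z": 0.7,"az": -8.2},{"x": 4.0,"y": -0.1,"z": 0.7,"az": -8.2}], "claw": 1}}

```text
$.motion[0]: bad value
```

>>> {"api": "jog_arm", "payload": {"motion": [{"x": 4.0,"y": 0.5,"z": 0.7,"az": -8.1},{"x": 3.9,"y": 1.1,"z": 0.7,"az": -8.1},{"x": 3.7,"y": 1.6,"z": 0.7,"az": -8.1},{"x": 3.4,"y": 2.1,"z": 0.7,"az": -8.1},{"x": 3.1,"y": 2.6,"z": 0.7,"az": -8.1}]}}

```text
$.motion[0]: bad value
```

>>> {"api": "jog_arm", "payload": {"motion": [{},{},{},{},{}]}}

```text
$.motion[0]: bad value
```

```bash
python3 -c "
from h import *
for n in('top','side'): 
  im=env.read_camera(n); cv2.imwrite('pics/%s1.png'%n,im[:,:,::-1])
a=im[160:280,300:460];cv2.imwrite('pics/s1c.png',cv2.resize(a[:,:,::-1],None,fx=4,fy=4))
print(env.get_obs()['force'])
plan([.469,-.272,.021],103.5,5)"
```

```text
[ 0.76716636 -0.57637128 -0.60915739]
{'x': 6.67, 'y': -4.44, 'z': 4.02, 'ax': -0.01, 'ay': -0.01, 'az': -16.31}
{'x': 7.65, 'y': -2.39, 'z': 4.02, 'ax': -0.01, 'ay': -0.01, 'az': -16.31}
{'x': 8.01, 'y': -0.14, 'z': 4.02, 'ax': -0.01, 'ay': -0.01, 'az': -16.31}
{'x': 7.73, 'y': 2.11, 'z': 4.02, 'ax': -0.01, 'ay': -0.01, 'az': -16.31}
{'x': 6.83, 'y': 4.2, 'z': 4.02, 'ax': -0.01, 'ay': -0.01, 'az': -16.31}
```

View pics/s1c.png

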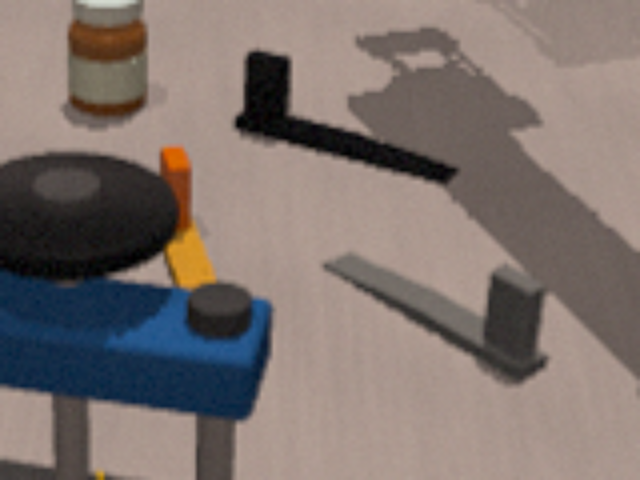

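The calls were refused because each row needs all six keys, so the arm has not moved. The crop shows the orange grip standing behind the wheel.

>>> {"api": "jog_arm", "payload": {"motion": [{"x": 3.3,"y": -2.2,"z": 0.7,"ax": 0,"ay": 0,"az": -8.2},{"x": 3.6,"y": -1.7,"z": 0.7,"ax": 0,"ay": 0,"az": -8.2},{"x": 3.8,"y": -1.2,"z": 0.7,"ax": 0,"ay": 0,"az": -8.2},{"x": 4.0,"y": -0.6,"z": 0.7,"ax": 0,"ay": 0,"az": -8.2},{"x": 4.0,"y": -0.1,"z": 0.7,"ax": 0,"ay": 0,"az": -8.2}], "claw": 1}}

```text
time_s: 0.7
tool_pos: [0.3563, -0.4366, 0.1872]
tool_rot: [180.0, 0.0, 63.3]
force: [0.1, -0.4, 0.5]
grip_width: 0.0868
grasp_force: 0.0
```

>>> {"api": "jog_arm", "payload": {"motion": [{"x": 4.0,"y": 0.5,"z": 0.7,"ax": 0,"ay": 0,"az": -8.1},{"x": 3.9,"y": 1.1,"z": 0.7,"ax": 0,"ay": 0,"az": -8.1},{"x": 3.7,"y": 1.6,"z": 0.7,"ax": 0,"ay": 0,"az": -8.1},{"x": 3.4,"y": 2.1,"z": 0.7,"ax": 0,"ay": 0,"az": -8.1},{"x": 3.1,"y": 2.6,"z": 0.7,"ax": 0,"ay": 0,"az": -8.1}]}}

```text
time_s: 1.2
tool_pos: [0.4702, -0.2705, 0.1524]
tool_rot: [-180.0, 0.0, 103.8]
force: [1.1, -0.4, 0.6]
grip_width: 0.087
grasp_force: 0.0
```

>>> {"api": "jog_arm", "payload": {"motion": [{"x": 0,"y": 0,"z": 0,"ax": 0,"ay": 0,"az": 0},{"x": 0,"y": 0,"z": 0,"ax": 0,"ay": 0,"az": 0},{"x": 0,"y": 0,"z": 0,"ax": 0,"ay": 0,"az": 0},{"x": 0,"y": 0,"z": 0,"ax": 0,"ay": 0,"az": 0},{"x": 0,"y": 0,"z": 0,"ax": 0,"ay": 0,"az": 0}]}}

```text
time_s: 1.7
tool_pos: [0.469, -0.2731, 0.1527]
tool_rot: [-180.0, 0.0, 103.3]
force: [-0.0, 1.0, -0.5]
grip_width: 0.087
grasp_force: 0.0
```

```bash
python3 -c "
from h import *
print(env.get_obs()['force'])
plan([.469,-.272,.021],103.5,5)"
```

```text
[-0.03966086  1.01851308 -0.48979466]
{'x': 0.02, 'y': 0.0, 'z': 2.63, 'ax': -0.0, 'ay': 0.0, 'az': -0.04}
{'x': 0.02, 'y': 0.0, 'z': 2.63, 'ax': -0.0, 'ay': 0.0, 'az': -0.04}
{'x': 0.02, 'y': 0.0, 'z': 2.63, 'ax': -0.0, 'ay': 0.0, 'az': -0.04}
{'x': 0.02, 'y': 0.0, 'z': 2.63, 'ax': -0.0, 'ay': 0.0, 'az': -0.04}
{'x': 0.02, 'y': 0.0, 'z': 2.63, 'ax': -0.0, 'ay': 0.0, 'az': -0.04}
```

>>> {"api": "jog_arm", "payload": {"motion": [{"x": 0,"y": 0,"z": 2.9,"ax": 0,"ay": 0,"az": 0},{"x": 0.1,"y": 0,"z": 2.9,"ax": 0,"ay": 0,"az": 0},{"x": 0,"y": 0,"z": 2.9,"ax": 0,"ay": 0,"az": 0},{"x": 0,"y": 0,"z": 2.5,"ax": 0,"ay": 0,"az": 0},{"x": 0,"y": 0,"z": 1.9,"ax": 0,"ay": 0,"az": 0}]}}

```text
time_s: 2.2
tool_pos: [0.4682, -0.2713, 0.0199]
tool_rot: [-179.9, -0.1, 103.3]
force: [0.4, -0.1, 0.2]
grip_width: 0.0871
grasp_force: 0.0
```

>>> {"api": "jog_arm", "payload": {"motion": [{"x": 0,"y": 0,"z": 0,"ax": 0,"ay": 0,"az": 0},{"x": 0,"y": 0,"z": 0,"ax": 0,"ay": 0,"az": 0},{"x": 0,"y": 0,"z": 0,"ax": 0,"ay": 0,"az": 0},{"x": 0,"y": 0,"z": 0,"ax": 0,"ay": 0,"az": 0},{"x": 0,"y": 0,"z": 0,"ax": 0,"ay": 0,"az": 0}], "claw": -0.3, "squeeze": 10}}

```text
time_s: 2.7
tool_pos: [0.47, -0.2714, 0.0226]
tool_rot: [179.9, 0.1, 103.4]
force: [0.2, -0.3, 0.2]
grip_width: 0.0551
grasp_force: 0.0
```

>>> {"api": "jog_arm", "payload": {"motion": [{"x": 0,"y": 0,"z": 0,"ax": 0,"ay": 0,"az": 0},{"x": 0,"y": 0,"z": 0,"ax": 0,"ay": 0,"az": 0},{"x": 0,"y": 0,"z": 0,"ax": 0,"ay": 0,"az": 0},{"x": 0,"y": 0,"z": 0,"ax": 0,"ay": 0,"az": 0},{"x": 0,"y": 0,"z": 0,"ax": 0,"ay": 0,"az": 0}], "claw": -1, "squeeze": 10}}

```text
time_s: 3.2
tool_pos: [0.4693, -0.2709, 0.0215]
tool_rot: [-180.0, 0.0, 103.4]
force: [0.7, -0.8, -0.4]
grip_width: 0.0159
grasp_force: 10.0
```

>>> {"api": "jog_arm", "payload": {"motion": [{"x": 0,"y": 0,"z": 0,"ax": 0,"ay": 0,"az": 0},{"x": 0,"y": 0,"z": 0,"ax": 0,"ay": 0,"az": 0},{"x": 0,"y": 0,"z": 0,"ax": 0,"ay": 0,"az": 0},{"x": 0,"y": 0,"z": 0,"ax": 0,"ay": 0,"az": 0},{"x": 0,"y": 0,"z": 0,"ax": 0,"ay": 0,"az": 0}], "squeeze": 50}}

```text
time_s: 3.7
tool_pos: [0.4693, -0.2709, 0.0215]
tool_rot: [-180.0, -0.0, 103.4]
force: [-1.1, -0.9, -0.3]
grip_width: 0.0155
grasp_force: 50.0
```

>>> {"api": "jog_arm", "payload": {"motion": [{"x": 0,"y": 0,"z": -0.6,"ax": 0,"ay": 0,"az": 0},{"x": 0,"y": 0,"z": -1.5,"ax": 0,"ay": 0,"az": 0},{"x": 0,"y": 0,"z": -1.8,"ax": 0,"ay": 0,"az": 0},{"x": 0,"y": 0,"z": -1.6,"ax": 0,"ay": 0,"az": 0},{"x": 0,"y": 0,"z": -0.8,"ax": 0,"ay": 0,"az": 0}]}}

```text
time_s: 4.2
tool_pos: [0.4706, -0.2715, 0.0872]
tool_rot: [179.9, 0.2, 103.4]
force: [-0.3, -0.2, -1.8]
grip_width: 0.0154
grasp_force: 50.0
```

```bash
python3 -c "
from h import *
plan([.4735,-.0908,.085],80.1,10)"
```

```text
{'x': 1.75, 'y': 0.45, 'z': 0.02, 'ax': 0.02, 'ay': 0.01, 'az': 2.33}
{'x': 1.77, 'y': 0.38, 'z': 0.02, 'ax': 0.02, 'ay': 0.01, 'az': 2.33}
{'x': 1.78, 'y': 0.3, 'z': 0.02, 'ax': 0.02, 'ay': 0.01, 'az': 2.33}
{'x': 1.79, 'y': 0.23, 'z': 0.02, 'ax': 0.02, 'ay': 0.01, 'az': 2.33}
{'x': 1.8, 'y': 0.16, 'z': 0.02, 'ax': 0.02, 'ay': 0.01, 'az': 2.33}
{'x': 1.81, 'y': 0.08, 'z': 0.02, 'ax': 0.02, 'ay': 0.01, 'az': 2.33}
{'x': 1.81, 'y': 0.01, 'z': 0.02, 'ax': 0.02, 'ay': 0.01, 'az': 2.33}
{'x': 1.81, 'y': -0.06, 'z': 0.02, 'ax': 0.02, 'ay': 0.01, 'az': 2.33}
{'x': 1.8, 'y': -0.14, 'z': 0.02, 'ax': 0.02, 'ay': 0.01, 'az': 2.33}
{'x': 1.8, 'y': -0.21, 'z': 0.02, 'ax': 0.02, 'ay': 0.01, 'az': 2.33}
```

>>> {"api": "jog_arm", "payload": {"motion": [{"x": 1.75,"y": 0.45,"z": 0,"ax": 0,"ay": 0,"az": 2.3},{"x": 1.75,"y": 0.4,"z": 0,"ax": 0,"ay": 0,"az": 2.3},{"x": 1.8,"y": 0.3,"z": 0,"ax": 0,"ay": 0,"az": 2.3},{"x": 1.8,"y": 0.25,"z": 0,"ax": 0,"ay": 0,"az": 2.3},{"x": 1.8,"y": 0.15,"z": 0,"ax": 0,"ay": 0,"az": 2.3}]}}

```text
time_s: 4.7
tool_pos: [0.471, -0.1797, 0.085]
tool_rot: [180.0, 0.0, 91.8]
force: [-0.9, -0.0, -2.4]
grip_width: 0.0155
grasp_force: 50.0
```

>>> {"api": "jog_arm", "payload": {"motion": [{"x": 1.8,"y": 0.1,"z": 0,"ax": 0,"ay": 0,"az": 2.35},{"x": 1.8,"y": 0,"z": 0,"ax": 0,"ay": 0,"az": 2.35},{"x": 1.8,"y": -0.05,"z": 0,"ax": 0,"ay": 0,"az": 2.35},{"x": 1.8,"y": -0.15,"z": 0,"ax": 0,"ay": 0,"az": 2.35},{"x": 1.8,"y": -0.2,"z": 0,"ax": 0,"ay": 0,"az": 2.35}]}}

```text
time_s: 5.2
tool_pos: [0.4723, -0.0895, 0.0849]
tool_rot: [180.0, 0.0, 80.1]
force: [0.0, 0.4, -2.8]
grip_width: 0.0158
grasp_force: 50.0
```

>>> {"api": "jog_arm", "payload": {"motion": [{"x": 0,"y": 0,"z": 0,"ax": 0,"ay": 0,"az": 0},{"x": 0,"y": 0,"z": 0,"ax": 0,"ay": 0,"az": 0},{"x": 0,"y": 0,"z": 0,"ax": 0,"ay": 0,"az": 0},{"x": 0,"y": 0,"z": 0,"ax": 0,"ay": 0,"az": 0},{"x": 0,"y": 0,"z": 0,"ax": 0,"ay": 0,"az": 0}]}}

```text
time_s: 5.7
tool_pos: [0.4723, -0.091, 0.0845]
tool_rot: [-180.0, 0.0, 80.1]
force: [0.9, 0.7, -0.9]
grip_width: 0.0156
grasp_force: 50.0
```

```bash
cat > look.py <<'E'
from h import *
import sys
t=sys.argv[1];z=float(sys.argv[2])
a=env.read_camera("top");b=env.read_camera("side")
A=cv2.resize(a[160:280,230:390],(800,600),interpolation=cv2.INTER_CUBIC)
B=cv2.resize(b[160:370,200:480],(800,600),interpolation=cv2.INTER_CUBIC)
cv2.imwrite(f"pics/{t}_top.png",A[:,:,::-1]);cv2.imwrite(f"pics/{t}_side.png",B[:,:,::-1])
m=mask(a,(19,100,80),(32,255,255),(270,195,420,260));c=comp(m)
P=np.array([onz("top",*q,z)[:2]*1000 for q in c]).astype(np.float32);r=cv2.minAreaRect(P)
print(r);print(np.round(cv2.boxPoints(r),1));o=env.get_obs();print(o["tool_pos"],o["tool_rot"],o["force"])
E
python3 look.py a 0.038
```

```text
((488.5198974609375, -112.99723052978516), (44.83578109741211, 155.6710968017578), 87.50141143798828)
[[ 409.8 -132. ]
 [ 565.3 -138.8]
 [ 567.3  -94. ]
 [ 411.7  -87.2]]
[ 0.47231791 -0.09069471  0.08448832] [-1.79990940e+02  5.44210584e-03  8.01458828e+01] [-0.71312008 -0.21043224 -2.61028435]
```

View pics/a_top.png

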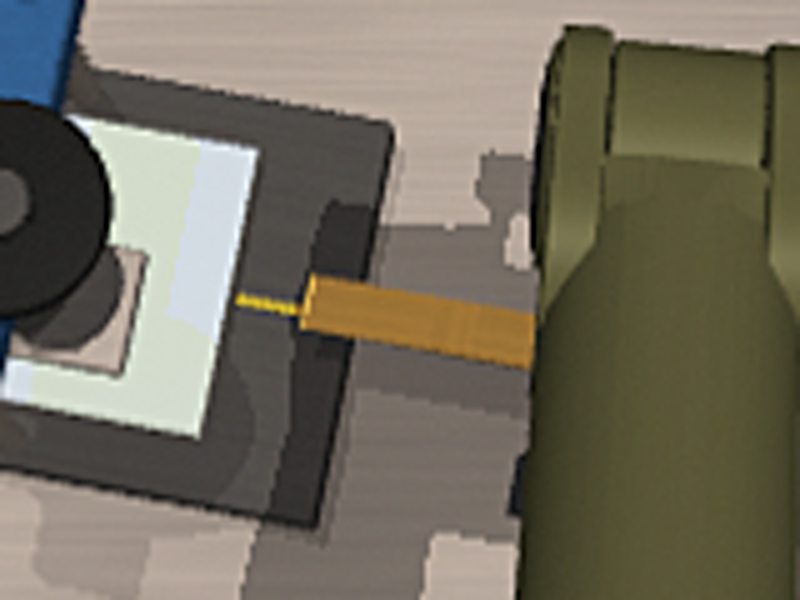

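View pics/a_side.png

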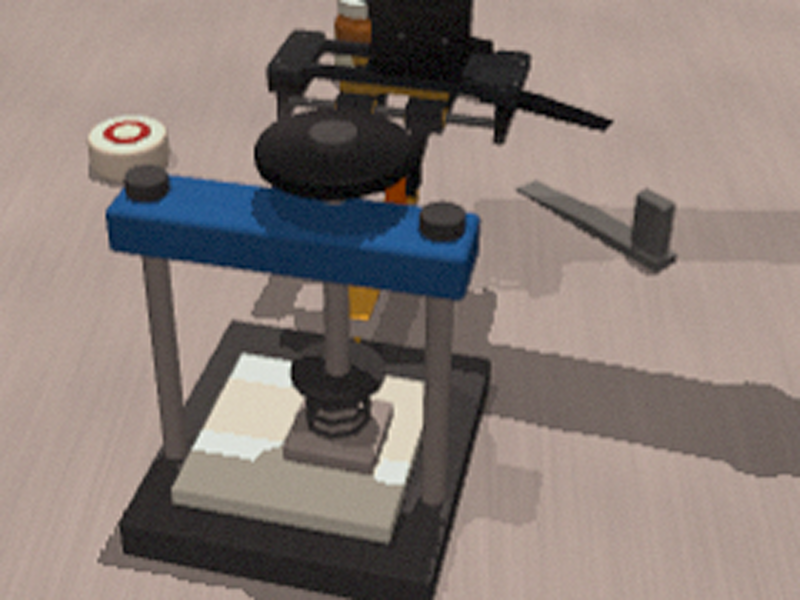

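The top view shows the blade over the lip, nose at (308,302) in the crop, nearly in line with the yellow line. I'll compute the offset.

```bash
cat > al.py <<'E'
from h import *
import sys
# blade top edges in top crop -> lateral offset and yaw vs press axis; args: picture tag, underside z
t=sys.argv[1];zu=float(sys.argv[2])
a=cv2.cvtColor(cv2.imread(f"pics/{t}_top.png"),cv2.COLOR_BGR2HSV)
m=cv2.inRange(a,(13,120,60),(22,255,255));m[:,525:]=0;m[:240]=0;m[400:]=0
c=comp(m);x0=c[:,0].min();ps=[]
for u in range(x0+25,515,10):
    v=np.where(m[:,u])[0]
    if len(v)>20: ps.append((u,v.min(),v.max()))
M=np.array([.5052,.0914]);f=np.radians(80.1);X=np.array([np.cos(f),np.sin(f)]);Y=np.array([-X[1],X[0]])
out=[]
for u,v0,v1 in ps:
    w=[]
    for v in(v0,v1):
        z=zu+.006
        for _ in range(4):
            p=onz("top",230+(u+.5)/5-.5,160+(v+.5)/5-.5,z)[:2]-M
            z=zu+.0015+.1*min(max(p@X*-1-float(sys.argv[3]),0),.08)
        w.append(p)
    c=(w[0]+w[1])/2;out.append((c@X,c@Y,np.linalg.norm(w[0]-w[1])))
out=np.array(out)*1000;k=np.polyfit(out[:,0],out[:,1],1)
print("yaw err deg",np.degrees(np.arctan(k[0])),"lateral at nose",np.polyval(k,-1000*float(sys.argv[3])),"at mouth",np.polyval(k,0),"width",out[:,2].mean(),"min x nose",out[0,0], "left",onz("top",230+x0/5,220,zu+.0015)[:2])
E
python3 al.py a .063 .035
```

```text
yaw err deg -0.3321497782870888 lateral at nose 0.8230773832591253 at mouth 0.6201763568953802 width 26.044832777727585 min x nose -44.58113096352246 left [0.49738111 0.05847251]
```

>>> {"api": "jog_arm", "payload": {"motion": [{"x": 0,"y": 0.08,"z": 0.5,"ax": 0,"ay": 0,"az": -0.3},{"x": 0,"y": 0,"z": 0.8,"ax": 0,"ay": 0,"az": 0},{"x": 0,"y": 0,"z": 0.8,"ax": 0,"ay": 0,"az": 0},{"x": 0,"y": 0,"z": 0.5,"ax": 0,"ay": 0,"az": 0},{"x": 0,"y": 0,"z": 0.3,"ax": 0,"ay": 0,"az": 0}]}}

```text
time_s: 6.3
tool_pos: [0.4726, -0.0902, 0.0545]
tool_rot: [-179.9, -0.0, 80.5]
force: [0.2, 0.1, -2.5]
grip_width: 0.0161
grasp_force: 50.0
```

>>> {"api": "jog_arm", "payload": {"motion": [{"x": 0,"y": 0,"z": 0,"ax": 0,"ay": 0,"az": 0},{"x": 0,"y": 0,"z": 0,"ax": 0,"ay": 0,"az": 0},{"x": 0,"y": 0,"z": 0,"ax": 0,"ay": 0,"az": 0},{"x": 0,"y": 0,"z": 0,"ax": 0,"ay": 0,"az": 0},{"x": 0,"y": 0,"z": 0,"ax": 0,"ay": 0,"az": 0}]}}

```text
time_s: 6.8
tool_pos: [0.4733, -0.0904, 0.0558]
tool_rot: [180.0, 0.0, 80.5]
force: [-0.1, -0.2, -1.9]
grip_width: 0.0156
grasp_force: 50.0
```

```bash
python3 look.py b 0.038|tail -1; python3 al.py b .033 .035; python3 -c "
from h import *
for i in range(4):
  env.read_camera('side');o=env.get_obs();print(o['tool_pos'],o['force'],o['wrist_torque'])"
```

```text
[ 0.47325419 -0.09044294  0.05567004] [1.79986765e+02 1.11255719e-02 8.04808139e+01] [-0.19667147 -0.12117848 -2.19458658]
yaw err deg -0.06340696688817372 lateral at nose 0.46928910166414195 at mouth 0.43055597392046624 width 25.95909552200302 min x nose -46.25215902125051 left [0.50295779 0.0571298 ]
[ 0.47325265 -0.09042345  0.05565062] [-0.30635616 -0.08178203 -1.5451376 ] [-0.09294283 -0.10701374 -0.01895216]
[ 0.473207   -0.090406    0.05559733] [-0.37878557 -0.10138784 -1.81935622] [-0.07791271 -0.05664816 -0.00357567]
[ 0.47318919 -0.09041522  0.05557591] [ 0.15803865 -0.61699852 -2.04598612] [-0.08346698 -0.09813767  0.01813794]
[ 0.47317519 -0.09040993  0.05555102] [-0.01017762  0.72284243 -1.27848458] [-0.08834932 -0.11167838 -0.01701024]
```

>>> {"api": "jog_arm", "payload": {"motion": [{"x": 0,"y": 0.04,"z": 0.08,"ax": 0,"ay": 0,"az": 0},{"x": 0,"y": 0,"z": 0.08,"ax": 0,"ay": 0,"az": 0},{"x": 0,"y": 0,"z": 0.06,"ax": 0,"ay": 0,"az": 0},{"x": 0,"y": 0,"z": 0.04,"ax": 0,"ay": 0,"az": 0},{"x": 0,"y": 0,"z": 0.04,"ax": 0,"ay": 0,"az": 0}]}}

```text
time_s: 7.6
tool_pos: [0.4736, -0.0904, 0.0525]
tool_rot: [-180.0, 0.0, 80.5]
force: [0.4, 0.1, -2.0]
grip_width: 0.0157
grasp_force: 50.0
```

>>> {"api": "jog_arm", "payload": {"motion": [{"x": 0,"y": 0,"z": 0.03,"ax": 0,"ay": 0,"az": 0},{"x": 0,"y": 0,"z": 0.03,"ax": 0,"ay": 0,"az": 0},{"x": 0,"y": 0,"z": 0,"ax": 0,"ay": 0,"az": 0},{"x": 0,"y": 0,"z": 0,"ax": 0,"ay": 0,"az": 0},{"x": 0,"y": 0,"z": 0,"ax": 0,"ay": 0,"az": 0}]}}

```text
time_s: 8.1
tool_pos: [0.4736, -0.0905, 0.052]
tool_rot: [180.0, 0.0, 80.5]
force: [0.3, 0.6, -2.1]
grip_width: 0.0157
grasp_force: 50.0
```

>>> {"api": "jog_arm", "payload": {"motion": [{"x": 0,"y": 0,"z": 0.03,"ax": 0,"ay": 0,"az": 0},{"x": 0,"y": 0,"z": 0.03,"ax": 0,"ay": 0,"az": 0},{"x": 0,"y": 0,"z": 0,"ax": 0,"ay": 0,"az": 0},{"x": 0,"y": 0,"z": 0,"ax": 0,"ay": 0,"az": 0},{"x": 0,"y": 0,"z": 0,"ax": 0,"ay": 0,"az": 0}]}}

```text
time_s: 8.6
tool_pos: [0.4736, -0.0905, 0.0514]
tool_rot: [180.0, 0.0, 80.5]
force: [-0.5, 0.1, -0.8]
grip_width: 0.0156
grasp_force: 50.0
```

```bash
cat > f.py <<'E'
from h import *
L=[]
for i in range(4):
    env.read_camera('side');o=env.get_obs();L.append(np.r_[o['tool_pos']*1000,o['force'],o['wrist_torque'],o['tool_rot']])
m=np.mean(L,0);f=np.radians(80.3);p=m[:2]-[505.2,91.4]
print("pos",m[:3].round(2),"rot",m[9:].round(2),"F",m[3:6].round(2),"T",m[6:9].round(3),"press-frame x,y of tcp from mouth",(p@[np.cos(f),np.sin(f)]).round(2),(p@[-np.sin(f),np.cos(f)]).round(2),"push-reaction",(-(m[3]*np.cos(f)+m[4]*np.sin(f))).round(2),"lat",(-m[3]*np.sin(f)+m[4]*np.cos(f)).round(2))
E
python3 f.py
```

```text
pos [473.64 -90.53  51.41] rot [1.7999e+02 1.0000e-02 8.0480e+01] F [-0.53 -0.24 -0.1 ] T [-0.061 -0.06  -0.01 ] press-frame x,y of tcp from mouth -184.64 0.45 push-reaction 0.33 lat 0.48
```

>>> {"api": "jog_arm", "payload": {"motion": [{"x": 0,"y": 0,"z": 0.01,"ax": 0,"ay": 0,"az": 0},{"x": 0.4,"y": 0,"z": 0,"ax": 0,"ay": 0,"az": 0},{"x": 0.5,"y": 0.01,"z": 0,"ax": 0,"ay": 0,"az": 0},{"x": 0.5,"y": 0,"z": 0,"ax": 0,"ay": 0,"az": 0},{"x": 0.4,"y": 0,"z": 0,"ax": 0,"ay": 0,"az": 0}]}}

```text
time_s: 9.3
tool_pos: [0.4769, -0.072, 0.0513]
tool_rot: [180.0, -0.0, 80.5]
force: [-0.4, -0.9, 0.7]
grip_width: 0.0155
grasp_force: 50.0
```

```bash
python3 f.py
```

```text
pos [476.88 -71.55  51.26] rot [ 1.7999e+02 -4.0000e-02  8.0550e+01] F [ 0.19  0.46 -0.12] T [ 0.229 -0.161 -0.005] press-frame x,y of tcp from mouth -165.39 0.46 push-reaction -0.49 lat -0.11
```

>>> {"api": "jog_arm", "payload": {"motion": [{"x": 0.4,"y": 0,"z": 0,"ax": 0,"ay": 0,"az": 0},{"x": 0.5,"y": 0.01,"z": 0,"ax": 0,"ay": 0,"az": 0},{"x": 0.5,"y": 0,"z": 0,"ax": 0,"ay": 0,"az": 0},{"x": 0.5,"y": 0.01,"z": 0,"ax": 0,"ay": 0,"az": 0},{"x": 0.4,"y": 0,"z": 0,"ax": 0,"ay": 0,"az": 0}]}}

```text
time_s: 10.0
tool_pos: [0.4808, -0.0496, 0.0513]
tool_rot: [180.0, 0.0, 80.5]
force: [0.1, -2.8, 0.9]
grip_width: 0.0153
grasp_force: 50.0
```

>>> {"api": "jog_arm", "payload": {"motion": [{"x": 0.3,"y": 0,"z": 0,"ax": 0,"ay": 0,"az": 0},{"x": 0.3,"y": 0.01,"z": 0,"ax": 0,"ay": 0,"az": 0},{"x": 0.2,"y": 0,"z": 0,"ax": 0,"ay": 0,"az": 0},{"x": 0.2,"y": 0,"z": 0,"ax": 0,"ay": 0,"az": 0},{"x": 0,"y": 0,"z": 0,"ax": 0,"ay": 0,"az": 0}]}}

```text
time_s: 10.5
tool_pos: [0.4826, -0.0399, 0.0513]
tool_rot: [180.0, -0.0, 80.5]
force: [-0.0, -1.0, 1.5]
grip_width: 0.0158
grasp_force: 50.0
```

```bash
python3 look.py c .038|tail -1; python3 f.py; python3 al.py c .03 -.015
```

```text
[ 0.48254537 -0.03994312  0.05125154] [ 1.79987509e+02 -2.31310006e-02  8.04846708e+01] [-0.22660638 -0.75915936  1.80776474]
pos [482.53 -39.95  51.25] rot [ 1.7999e+02 -2.0000e-02  8.0480e+01] F [ 0.48 -0.25  1.28] T [-0.031 -0.171 -0.008] press-frame x,y of tcp from mouth -133.29 0.21 push-reaction 0.16 lat -0.52
yaw err deg -0.08398671590374082 lateral at nose 0.12710403617974622 at mouth 0.1490917227349284 width 26.696611233725218 min x nose -8.598696679907071 left [0.50290129 0.09417254]
```

View pics/c_top.png

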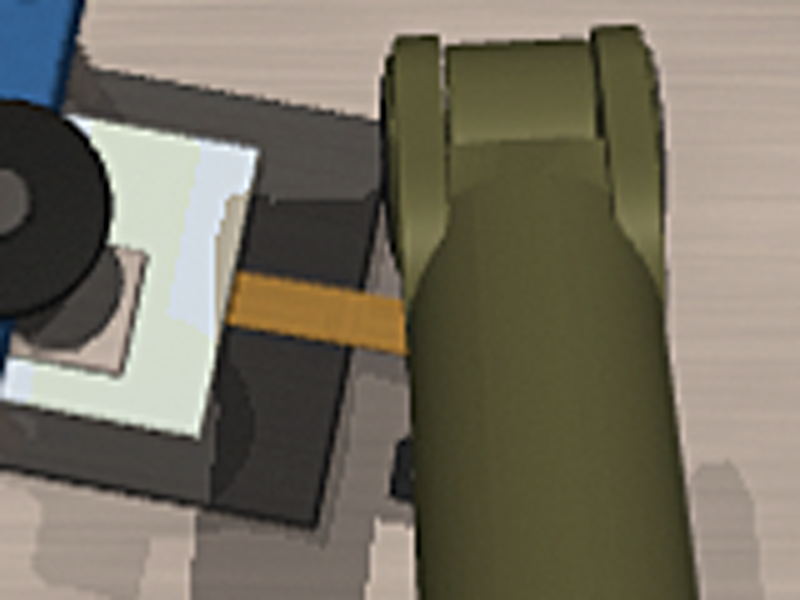

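The top view shows the blade straight along the centre line, its nose now under the plate edge at about (232,300) in the crop. From here I'll push in small steps.

>>> {"api": "jog_arm", "payload": {"motion": [{"x": 0.2,"y": 0,"z": -0.01,"ax": 0,"ay": 0,"az": 0},{"x": 0.2,"y": 0,"z": 0,"ax": 0,"ay": 0,"az": 0},{"x": 0.2,"y": 0,"z": 0,"ax": 0,"ay": 0,"az": 0},{"x": 0.2,"y": 0,"z": 0,"ax": 0,"ay": 0,"az": 0},{"x": 0.2,"y": 0,"z": 0,"ax": 0,"ay": 0,"az": 0}]}}

```text
time_s: 11.3
tool_pos: [0.4841, -0.0303, 0.0514]
tool_rot: [180.0, 0.0, 80.5]
force: [-0.7, -3.0, 2.9]
grip_width: 0.0156
grasp_force: 50.0
```

```bash
python3 f.py
```

```text
pos [484.13 -29.82  51.32] rot [ 9.000e+01 -2.000e-02  8.051e+01] F [-0.47 -1.64  1.5 ] T [-0.225 -0.077 -0.023] press-frame x,y of tcp from mouth -123.04 0.34 push-reaction 1.69 lat 0.19
```

>>> {"api": "jog_arm", "payload": {"motion": [{"x": 0.1,"y": 0,"z": 0,"ax": 0,"ay": 0,"az": 0},{"x": 0.1,"y": 0.01,"z": 0,"ax": 0,"ay": 0,"az": 0},{"x": 0.1,"y": 0,"z": 0,"ax": 0,"ay": 0,"az": 0},{"x": 0,"y": 0,"z": 0,"ax": 0,"ay": 0,"az": 0},{"x": 0,"y": 0,"z": 0,"ax": 0,"ay": 0,"az": 0}]}}

```text
time_s: 12.0
tool_pos: [0.4847, -0.0273, 0.0513]
tool_rot: [180.0, -0.0, 80.5]
force: [0.7, -3.1, 0.8]
grip_width: 0.0154
grasp_force: 50.0
```

```bash
python3 f.py
```

```text
pos [484.69 -27.32  51.33] rot [180.    -0.    80.49] F [-0.39 -2.41  2.8 ] T [-0.403 -0.044 -0.002] press-frame x,y of tcp from mouth -120.48 0.21 push-reaction 2.44 lat -0.02
```

>>> {"api": "jog_arm", "payload": {"motion": [{"x": 0,"y": 0,"z": -0.02,"ax": 0,"ay": 0,"az": 0},{"x": 0.1,"y": 0,"z": 0,"ax": 0,"ay": 0,"az": 0},{"x": 0.1,"y": 0,"z": 0,"ax": 0,"ay": 0,"az": 0},{"x": 0,"y": 0,"z": 0,"ax": 0,"ay": 0,"az": 0},{"x": 0,"y": 0,"z": 0,"ax": 0,"ay": 0,"az": 0}]}}

```text
time_s: 12.7
tool_pos: [0.4849, -0.0251, 0.0514]
tool_rot: [-180.0, -0.0, 80.5]
force: [0.4, -1.1, 1.8]
grip_width: 0.0157
grasp_force: 50.0
```

```bash
python3 f.py
```

```text
pos [484.87 -25.1   51.41] rot [-1.7998e+02 -2.0000e-02  8.0500e+01] F [-0.07 -0.77  0.6 ] T [-0.17  -0.092 -0.061] press-frame x,y of tcp from mouth -118.26 0.41 push-reaction 0.77 lat -0.06
```

>>> {"api": "jog_arm", "payload": {"motion": [{"x": 0.1,"y": 0,"z": 0,"ax": 0,"ay": 0,"az": 0},{"x": 0.1,"y": 0,"z": 0,"ax": 0,"ay": 0,"az": 0},{"x": 0,"y": 0,"z": 0,"ax": 0,"ay": 0,"az": 0},{"x": 0,"y": 0,"z": 0,"ax": 0,"ay": 0,"az": 0},{"x": 0,"y": 0,"z": 0,"ax": 0,"ay": 0,"az": 0}]}}

```text
time_s: 13.4
tool_pos: [0.4852, -0.0232, 0.0515]
tool_rot: [-180.0, -0.0, 80.5]
force: [0.5, -1.0, -0.3]
grip_width: 0.016
grasp_force: 50.0
```

```bash
python3 f.py
```

```text
pos [485.23 -23.24  51.44] rot [-1.7999e+02 -1.0000e-02  8.0490e+01] F [ 0.21 -0.09 -0.8 ] T [-0.099 -0.081  0.005] press-frame x,y of tcp from mouth -116.37 0.37 push-reaction 0.06 lat -0.23
```

>>> {"api": "jog_arm", "payload": {"motion": [{"x": 0.1,"y": 0,"z": 0,"ax": 0,"ay": 0,"az": 0},{"x": 0.1,"y": 0.01,"z": 0,"ax": 0,"ay": 0,"az": 0},{"x": 0.1,"y": 0,"z": 0,"ax": 0,"ay": 0,"az": 0},{"x": 0,"y": 0,"z": 0,"ax": 0,"ay": 0,"az": 0},{"x": 0,"y": 0,"z": 0,"ax": 0,"ay": 0,"az": 0}]}}

```text
time_s: 14.1
tool_pos: [0.4859, -0.0202, 0.0515]
tool_rot: [-180.0, -0.0, 80.5]
force: [0.1, -0.1, -1.4]
grip_width: 0.0153
grasp_force: 50.0
```

```bash
python3 f.py
```

```text
pos [485.92 -20.22  51.47] rot [-9.00e+01 -2.00e-02  8.05e+01] F [ 0.03  0.45 -0.91] T [ 0.012 -0.103 -0.041] press-frame x,y of tcp from mouth -113.27 0.2 push-reaction -0.45 lat 0.04
```

>>> {"api": "jog_arm", "payload": {"motion": [{"x": 0.1,"y": 0,"z": 0,"ax": 0,"ay": 0,"az": 0},{"x": 0.1,"y": 0,"z": 0,"ax": 0,"ay": 0,"az": 0},{"x": 0.1,"y": 0,"z": 0,"ax": 0,"ay": 0,"az": 0},{"x": 0,"y": 0,"z": 0,"ax": 0,"ay": 0,"az": 0},{"x": 0,"y": 0,"z": 0,"ax": 0,"ay": 0,"az": 0}]}}

```text
time_s: 14.8
tool_pos: [0.4863, -0.0183, 0.0515]
tool_rot: [-180.0, 0.1, 80.5]
force: [-0.2, -4.5, 0.7]
grip_width: 0.0156
grasp_force: 50.0
```

```bash
python3 f.py
```

```text
pos [486.29 -18.2   51.52] rot [-1.7999e+02  5.0000e-02  8.0460e+01] F [-0.8  -3.71 -0.13] T [-0.808  0.07   0.006] press-frame x,y of tcp from mouth -111.22 0.17 push-reaction 3.79 lat 0.16
```

>>> {"api": "jog_arm", "payload": {"motion": [{"x": 0.05,"y": 0,"z": 0,"ax": 0,"ay": 0,"az": 0},{"x": 0.05,"y": 0,"z": 0,"ax": 0,"ay": 0,"az": 0},{"x": 0,"y": 0,"z": 0,"ax": 0,"ay": 0,"az": 0},{"x": 0,"y": 0,"z": 0,"ax": 0,"ay": 0,"az": 0},{"x": 0,"y": 0,"z": 0,"ax": 0,"ay": 0,"az": 0}]}}

```text
time_s: 15.5
tool_pos: [0.4864, -0.0177, 0.0515]
tool_rot: [-180.0, 0.1, 80.4]
force: [-1.5, -5.0, 0.6]
grip_width: 0.0159
grasp_force: 50.0
```

```bash
python3 f.py
```

```text
pos [486.4  -17.72  51.54] rot [-1.7999e+02  9.0000e-02  8.0450e+01] F [-1.32 -5.74  0.19] T [-1.188  0.165  0.023] press-frame x,y of tcp from mouth -110.72 0.15 push-reaction 5.88 lat 0.33
```

>>> {"api": "jog_arm", "payload": {"motion": [{"x": 0.05,"y": 0,"z": 0,"ax": 0,"ay": 0,"az": 0},{"x": 0.05,"y": 0,"z": 0,"ax": 0,"ay": 0,"az": 0},{"x": 0,"y": 0,"z": 0,"ax": 0,"ay": 0,"az": 0},{"x": 0,"y": 0,"z": 0,"ax": 0,"ay": 0,"az": 0},{"x": 0,"y": 0,"z": 0,"ax": 0,"ay": 0,"az": 0}]}}

```text
time_s: 16.2
tool_pos: [0.4864, -0.0175, 0.0516]
tool_rot: [-180.0, 0.1, 80.4]
force: [-1.8, -7.8, 1.3]
grip_width: 0.0157
grasp_force: 50.0
```

```bash
python3 f.py
```

```text
pos [486.46 -17.51  51.58] rot [-1.7999e+02  1.4000e-01  8.0430e+01] F [-1.96 -7.27  0.82] T [-1.477  0.251  0.064] press-frame x,y of tcp from mouth -110.51 0.13 push-reaction 7.49 lat 0.7
```

>>> {"api": "jog_arm", "payload": {"motion": [{"x": 0.05,"y": 0,"z": 0,"ax": 0,"ay": 0,"az": 0},{"x": 0.05,"y": 0,"z": 0,"ax": 0,"ay": 0,"az": 0},{"x": 0,"y": 0,"z": 0,"ax": 0,"ay": 0,"az": 0},{"x": 0,"y": 0,"z": 0,"ax": 0,"ay": 0,"az": 0},{"x": 0,"y": 0,"z": 0,"ax": 0,"ay": 0,"az": 0}]}}

```text
time_s: 16.9
tool_pos: [0.4865, -0.0174, 0.0516]
tool_rot: [-180.0, 0.2, 80.4]
force: [-1.9, -8.8, 1.3]
grip_width: 0.0159
grasp_force: 50.0
```

```bash
python3 f.py; python3 look.py d .038|tail -1; python3 al.py d .03 -.04
```

```text
pos [486.49 -17.36  51.6 ] rot [-179.98    0.2    80.4 ] F [-2.08 -9.29  1.5 ] T [-1.825  0.353  0.067] press-frame x,y of tcp from mouth -110.36 0.12 push-reaction 9.51 lat 0.48
[ 0.48648355 -0.01735917  0.05160454] [-179.97503942    0.20294366   80.40137609] [-1.62744554 -8.673788    1.22469864]
yaw err deg -0.7087872003636652 lateral at nose -0.3304499684806762 at mouth 0.16440208844864126 width 27.018693403075748 min x nose -8.837036967576866 left [0.50290129 0.09417254]
```

View pics/d_top.png

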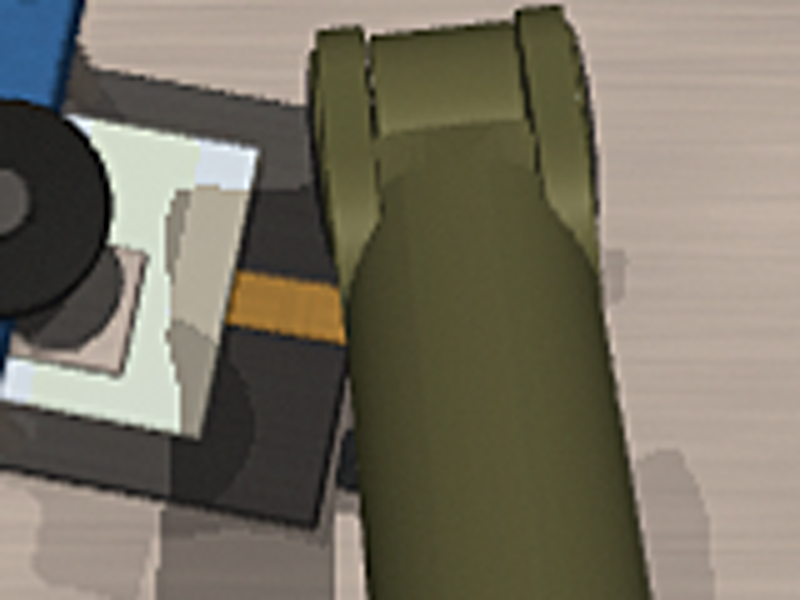

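View pics/d_side.png

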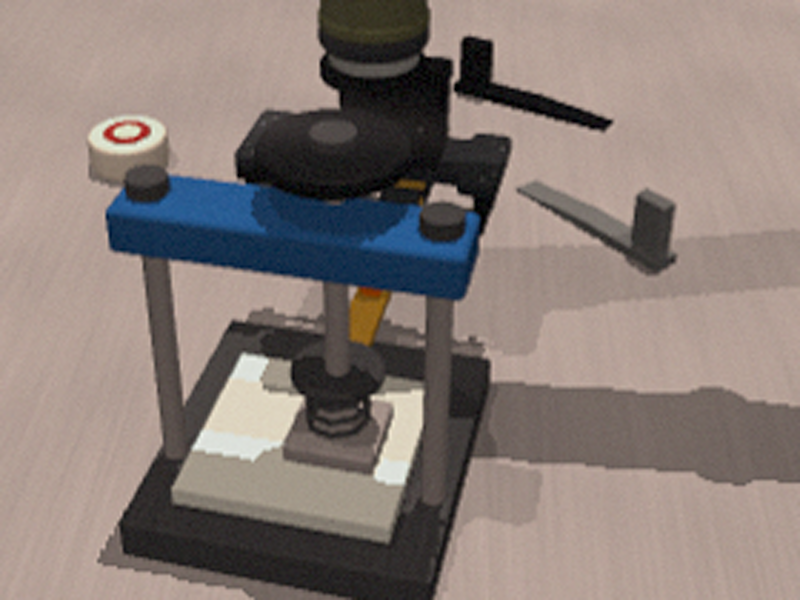

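The blade lies flat and in line, about 39 mm in. It holds against a 9.5 N push while resting only lightly on the lip, so it is pinched, and the plate shows no visible lift. I'm handing in.

```bash
python3 -c "
from cell import env
print(env.sign_off())"
```

```text
the job is handed in; nothing more can be done
None
```

The brass gauge is still gripped, flat on the centre line and pinched about 39 mm under the plate (about 9.5 N push, no visible plate lift); I have handed the job in, but no verdict came back.

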